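# Click the stock counter on to its mark

### The arm

A 7-joint arm with a two-finger parallel gripper is mounted at the origin on the work surface. World frame = base frame: x ahead of the robot, y to its left, z up, the work surface at z = 0. Lengths are in m, angles in rad, forces in N, time in s.
With the tool pointing down it reaches from about 0.4 to 0.875 m from the base axis. Payload 4.4 kg.
Tool frame: the origin (TCP) lies midway between the tips of the shut fingers; the grasp point (between the pads) lies 19 mm behind it (hold_point_z is the distance from the TCP to the grasp point, in m); z points along the fingers, y is the line along which they close (so a half turn about z gives the same grasp; the last joint's range is limited). The gripper opens to 85 mm and grips with 20 to 120 N. Pads are 22 mm wide; open, the fingers measure 114 mm over their backs; the gripper's body (76 mm by 85 mm) begins 54 mm behind the grasp point. The pads swing forward as they close: fully open they stand 13 mm farther back than shut.
Start: joints at [1.262, 0.628, 0.038, 1.517, -0.027, 0.996, -0.02], TCP at [0.156, -0.631, 0.192] pointing down, gripper open.
Joint ranges: [-3.06, 3.06], [-0.37, 2.12], [-1.25, 1.32], [0.18, 2.47], [-1.1, 4.24], [0.23, 1.98], [-2.94, 2.94]. Speed limits (rad/s): [2.57, 2.57, 3.14, 3.14, 3.14, 3.14, 3.14].

### API

Orientations are given as a unit quaternion [x, y, z, w].
In Python, from station import observe, camera, camera_info, hand_in, spot_in, hold_point_z gives the robot as it stands.
- The arm moves only by the tool play_rows, never from a script. Its argument "plan" is a list of rows, each an object of numbers: "dx", "dy", "dz": the shift along the tool's x, y, z in m; "yaw": the turn about the tool's z in rad. In form: [{"dx": .., "dy": .., "dz": .., "yaw": ..}, ...]. A call has 1 to 20 rows; each row shifts and turns the commanded pose from where the row before left it, along the tool's axes as they then stand; what a row does not reach is not made up. A row lasts 1/8 s, in which the tool goes at most 62.5 mm and 10.7 degrees, less where a joint would pass 70% of its speed; a pose out of reach is approached as far as the arm can. A call with a gripper value outside its range is refused whole. "fingers" is the opening, from 0 (shut) to 1 (fully open), set as the call begins (left out, the last holds). The fingers move at their own pace and stop on an object; "squeeze" is the grip in N (left out, the last holds). Time passes only in rows, so rows that do not move let the fingers close. It gives the time, the measured TCP pose, the force, the opening and the grip force at its end, in the units of the state.
- observe(): the state, without advancing time (a new reading comes with each control period).
- camera(name): name is "scene" or "top"; returns (picture, depth): 384x512x3 uint8, blue, green, red; 384x512 float32, m along the optical axis (not along the pixel's ray), 0 where there is no reading.
- camera_info(name): a dict with "fx", "fy", "cx", "cy" (pixels), "camera_from_world" (4x4, takes a point from world to camera coordinates). Camera axes: x right, y up, looking along -z (the intrinsics and any distortion apply to the point x, -y, -z); pixel columns grow to the right and rows downward; lengths in m; the calibration is good to about 2 mm. A picture is of the moment at which its call begins. camera_info takes no time and is no camera call.
- hand_in(): hands the job in; it is judged then, once.
Trained networks look in the newest picture that a camera, given by its name, has taken for a name from the list of things; names that differ only in an ending like _2 or _b are one class to them, and where a whole thing is asked for, a point or a joint stands for the part that bears it (a point fixed in the world has none). Each returns a list of dicts, best first, with "score" (0 to 1); they miss things now and then, are a little off and sometimes report something else, mostly with a low value. They report only what shows in the picture. A call takes as long as a camera call. They do not tell look-alikes from the thing itself.
- spot_in(target, camera): "rect" ([left, top, width, height] in pixels, round what is visible of it).
The state is a dict: "time": time; "q": joint angles; "qd": joint speeds; "tau": joint torques, N m; "tcp_pos": TCP position; "tool_rot": TCP orientation; "ft_force": force on the tool from outside, world axes, zero at the start; "torque": the same for the moment, N m; "width": opening from 0.0 (shut) to 1.0 (fully open); "grasp_force": force on a finger pad.
Only numpy, scipy, OpenCV 4.12 (cv2) and the standard library are available. Lean on these libraries where they do the work, as an engineer would, in place of code of your own. Each camera call takes 0.05 s, during which the arm holds its last target. There are 200 camera calls.

### The job

Of the two stock counters on the shelf top, take the larger. With a fingertip, flick its black thumbwheel anticlockwise (seen from above) one click at a time, lifting the fingertip clear and letting the wheel rest after every click, until its one broad lobe (the one with the upright peg) points straight at the steel pointer on the case, and do not run past it. Do not grasp or lift anything, do not turn the smaller counter's wheel, and leave everything else standing where it is.

Things in the scene. Friction and masses are not known exactly. Their poses are not given: they have to be found in the camera images.
- counter: The larger counter, fixed to the table: a aluminium case 160 x 130 x 40 mm with a flat six-lobed black thumbwheel on top. The origin lies on the table under the wheel's upright axis; z is up; x runs from the axis to the steel pointer. The case reaches from x = -65 to +95 mm and y = -65 to +65 mm.
- wheel (a joint): Angle of the larger counter's thumbwheel, rad, growing anticlockwise seen from above; 0 = broad lobe at the pointer. A spring detent holds it at every multiple of pi/3; it starts 2, 3 or 4 clicks short (about -2.09, -3.14 or -4.19) and has stops at -4.8 and +1.45. Pushing it past half a click (about 1.5 to 2.5 N at a lobe) makes it jump to the next click, where it stays.
- wheel_axis (a point): Centre of the thumbwheel's top face, on its axis, 61 mm up. Lobes: six, every 60 degrees, from hub radius 28 mm to tip radius 56 mm, from 45 to 61 mm above the table; five are 10 mm wide and one, the broad lobe, is 20 mm wide with an upright peg on it, 12 mm across and 16 mm tall (top 77 mm above the table), 45 mm from the axis.
- broad_lobe (a point): Middle of the broad lobe's tip on its top edge, 56 mm from the axis, 61 mm above the table; turns with the wheel.
- pointer (a point): Inner tip of the steel pointer on the case, 60 mm from the wheel's axis, its top 58 mm above the table; the pointer is 22 mm wide and runs from there out to the case's edge.
- small_counter: The smaller counter, fixed to the table: aluminium case 100 x 85 x 30 mm with a like wheel 68 mm across, top at 43 mm. Origin on the table under its wheel's axis, x towards its pointer. To be left alone.
- small_wheel (a joint): Angle of the smaller counter's wheel, rad; starts at 0 and must stay there.
- glove_box_mid (a point): yellow glove box, 230 x 120 x 70 mm; bystander, the point is its centre half-way up
- spray_bottle_mid (a point): white bottle, 72 mm across, 175 mm tall; bystander, the point is its centre half-way up
- jar_mid (a point): amber jar, 60 mm across, 75 mm tall; bystander, the point is its centre half-way up
- cup_mid (a point): clear cup, 68 mm across, 85 mm tall; bystander, the point is its centre half-way up
- marker_mid (a point): dark marker pen lying flat, 120 x 16 x 16 mm; bystander, the point is its centre half-way up
There are look-alikes about, which are no part of the job. What is shaped like the counter but blue or orange is not meant.

How it is judged:
By the outcome, as a careful person would: the job done as asked, in the order asked, and still so for the second after the job is handed in, with the robot touching nothing.
It also fails if it takes over 64 s, if anything falls off the work surface, if the arm or the gripper's body presses on something with over 40 N, if the wrist force passes 120 N, or if a joint passes its speed limit or range.

## Working session

There is one attempt and no reset: what is moved stays moved. The work goes in short steps, Python scripts to look and compute and a tool call to move; the robot and the scene stay as the last step left them, time stands still between calls to the robot, and variables do not carry over. Pictures are saved under pics/ and viewed, at most 10 in all, crops included, and the job is handed in when it is done.

Besides the shell and the picture viewer there is one more tool, called as name(argument=value, ...) on one line, values as JSON. play_rows: Moves the arm, as the interface text tells. Its arguments: {"type":"object","properties":{"plan":{"type":"array"},"fingers":{"type":"number"},"squeeze":{"type":"number"}},"required":["plan"]}

```bash
mkdir -p pics; cat > h.py <<'E'
import numpy as np, cv2
from station import *
def w(name,d,u,v):
    I=camera_info(name); z=d
    p=np.array([(u-I['cx'])/I['fx']*z, -(v-I['cy'])/I['fy']*z, -z,1])
    return (np.linalg.inv(I['camera_from_world'])@p)[:3]
def cloud(name,d):
    I=camera_info(name); v,u=np.mgrid[:d.shape[0],:d.shape[1]]
    P=np.stack([(u-I['cx'])/I['fx']*d,-(v-I['cy'])/I['fy']*d,-d,np.ones_like(d)],-1)
    return (P@np.linalg.inv(I['camera_from_world']).T)[...,:3]
E
python3 - <<'E'
from h import *
print({k:v for k,v in camera_info('top').items()})
ims=[]
for n in('top','scene'):
    b,d=camera(n); cv2.imwrite(f'pics/{n}0.png',cv2.resize(b,(800,600))); np.save(n+'d.npy',d)
    np.save(n+'b.npy',b)
    for r in spot_in('counter',n)[:4]: print(n,r)
s=observe();print(s['time'],s['tcp_pos'],s['tool_rot'],s['width'])
E
```

```text
{'fx': 369.2553302873716, 'fy': 369.2553302873716, 'cx': 258.0528668979979, 'cy': 192.160119093199, 'camera_from_world': array([[-6.63204368e-03, -9.99814004e-01,  1.81100633e-02,
        -1.10805563e-03],
       [ 9.93623869e-01, -4.55043409e-03,  1.12653895e-01,
        -5.03216687e-01],
       [-1.12550533e-01,  1.87417167e-02,  9.93469237e-01,
        -1.16101727e+00],
       [ 0.00000000e+00,  0.00000000e+00,  0.00000000e+00,
         1.00000000e+00]])}
top {'rect': [180.9, 222.7, 57.7, 61.4], 'score': 0.92}
top {'rect': [291.3, 229.5, 57.9, 62.2], 'score': 0.71}
top {'rect': [304.7, 151.5, 55.5, 56.6], 'score': 0.59}
top {'rect': [367.2, 204.8, 67.9, 61.5], 'score': 0.59}
scene {'rect': [87.6, 177.9, 58.5, 47.1], 'score': 0.96}
scene {'rect': [253.4, 147.9, 54.0, 37.8], 'score': 0.8}
scene {'rect': [156.7, 202.7, 55.0, 47.3], 'score': 0.66}
scene {'rect': [164.0, 150.3, 52.3, 45.8], 'score': 0.57}
0.2 [ 0.15621424 -0.63052973  0.19131244] [ 9.92640509e-01  1.21096943e-01 -7.24181528e-05 -5.87600101e-04] 0.9996474833732479
```

View pics/top0.png

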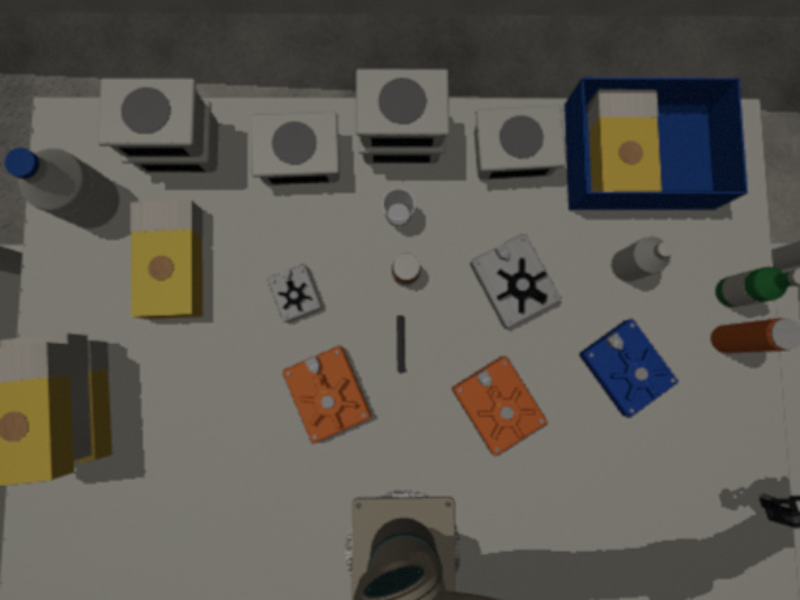

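View pics/scene0.png

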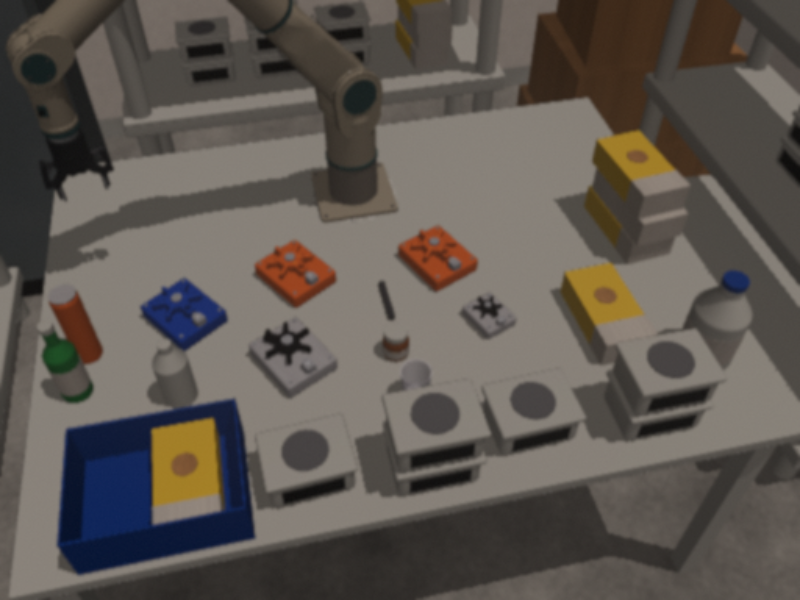

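The top picture (800x600 scale) shows five counter-shaped things: aluminium large at (515,282), aluminium small at (295,292), orange at (327,393) and (500,405), and blue at (628,367). The aluminium one at (515,282) fits, being the larger of the two with black wheels. I'll confirm it in a crop and measure it.

```bash
cat > m.py <<'E'
from h import *
def rectify(b,d,c,r=.11,z=.061,N=600):
    # orthographic resample of plane z around c (world): row up = +x, col left = +y
    I=camera_info('top'); a=np.linspace(r,-r,N)
    X,Y=np.meshgrid(c[0]+a,c[1]+a,indexing='ij')
    P=np.stack([X,Y,np.full_like(X,z),np.ones_like(X)],-1)@I['camera_from_world'].T
    u=I['cx']+I['fx']*P[...,0]/-P[...,2]; v=I['cy']-I['fy']*P[...,1]/-P[...,2]
    return cv2.remap(b,u.astype('f4'),v.astype('f4'),cv2.INTER_CUBIC)
E
python3 - <<'E'
from m import *
b=np.load('topb.npy');d=np.load('topd.npy');C=cloud('top',d)
print('dist',[k for k in camera_info('top')])
c0=C[180,332];print(c0)
m=(np.hypot(C[...,0]-c0[0],C[...,1]-c0[1])<.13)&(C[...,2]>.03)&(C[...,2]<.1)
n,l,st,ce=cv2.connectedComponentsWithStats(m.astype('u1'))
k=1+np.argmax(st[1:,4]);P=C[l==k]
top=P[(P[:,2]<.075)]
print('z pct',np.percentile(P[:,2],[5,25,50,75,95]))
r=cv2.minAreaRect((top[:,:2]*1000).astype('f4'));print('case rect',r,cv2.boxPoints(r))
img=rectify(b,d,r[0] and (r[0][0]/1000,r[0][1]/1000))
cv2.imwrite('pics/rect0.png',img)
g=b.max(2);wm=(g<45)&(l==k)
W=C[wm];print('wheel',wm.sum(),W.mean(0),np.median(W[:,2]),W.min(0),W.max(0),cv2.minEnclosingCircle((W[:,:2]*1000).astype('f4')))
print(np.median(C[250:260,200:210,2]))
E
```

```text
dist ['fx', 'fy', 'cx', 'cy', 'camera_from_world']
[ 0.53595207 -0.23527753  0.06863156]
z pct [0.03587389 0.03878863 0.04103983 0.05442027 0.06374016]
case rect ((543.2265625, -237.19943237304688), (160.17822265625, 131.54185485839844), 27.1524600982666) [[ 441.94846 -215.22621]
 [ 501.97885 -332.27155]
 [ 644.50464 -259.17267]
 [ 584.47424 -142.12732]]
wheel 354 [ 0.52720633 -0.24423234  0.06084583] 0.06087240096221502 [ 0.4769708  -0.28895276  0.03810848] [ 0.58292852 -0.19507753  0.08123927] ((527.85498046875, -241.8492431640625), 55.34383010864258)
0.06067041662368722
```

View pics/rect0.png

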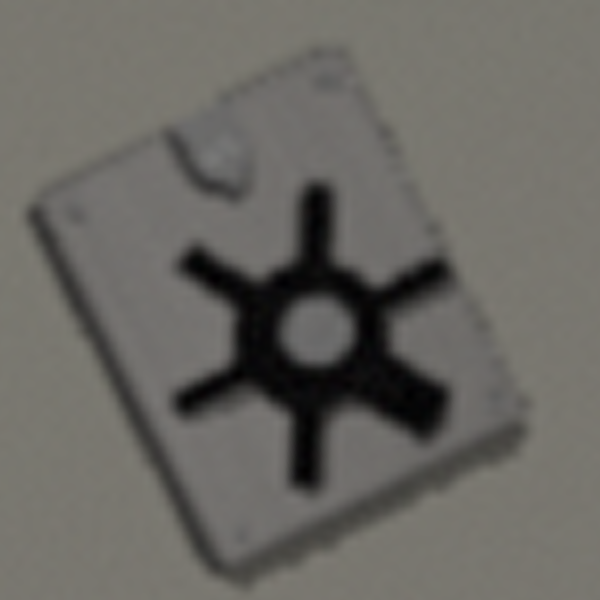

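The crop confirms it: an aluminium case 160 x 131 mm with a black wheel. The pointer is at about (215,160) and the broad lobe at (430,405), lower right. The lobes look about half a click off the pointer line, so I'll measure the angles properly on a fresh picture.

```bash
cat >> m.py <<'E'
def lobes(b,c,r=44,c_r=.11):
    img=rectify(b,None,c); g=img.max(2).astype(float)
    t=np.radians(np.arange(360)); s=599/220
    acc=np.mean([cv2.remap(g.astype('f4'),(299.5-q*np.sin(t)*s).astype('f4')[None],(299.5-q*np.cos(t)*s).astype('f4')[None],1)[0] for q in (40,43,46,49)],0)
    dk=acc<np.percentile(acc,5)*.5+np.percentile(acc,90)*.5
    k=np.argmin(dk) ; k=np.where(~dk)[0][0]; dk=np.roll(dk,-k); out=[];i=0
    while i<360:
        if dk[i]:
            j=i
            while j<360 and dk[j]: j+=1
            out.append(((i+j-1)/2+k,j-i)); i=j
        else: i+=1
    return [(round((a+180)%360-180,1),n) for a,n in out]
E
python3 - <<'E'
from m import *
b,d=camera('top'); cv2.imwrite('pics/top1.png',b)
for c in((.531,-.2437),(.530,-.244),(.528,-.242)): print(lobes(b,c))
I=rectify(b,d,(.655-.12,-.2437))
# small counter
C=cloud('top',d); c=C[187,188];print(c)
S=rectify(b,d,(c[0],c[1]),r=.07,z=.043,N=400)
L=rectify(b,d,(.531,-.2437),r=.1,z=.058,N=400)
cv2.imwrite('pics/two.png',cv2.convertScaleAbs(np.hstack([L,S]),alpha=1.7))
E
```

```text
[(np.float64(60.5), 14), (np.float64(118.0), 13), (np.float64(175.0), 15), (np.float64(-125.5), 28), (np.float64(-64.0), 15), (np.float64(0.5), 16)]
[(np.float64(60.0), 15), (np.float64(117.0), 13), (np.float64(174.0), 15), (np.float64(-124.5), 28), (np.float64(-62.0), 15), (np.float64(1.0), 15)]
[(np.float64(56.5), 14), (np.float64(116.0), 13), (np.float64(177.0), 15), (np.float64(-121.0), 27), (np.float64(-61.0), 15), (np.float64(-1.5), 16)]
[0.51884933 0.21844368 0.04467448]
```

View pics/two.png

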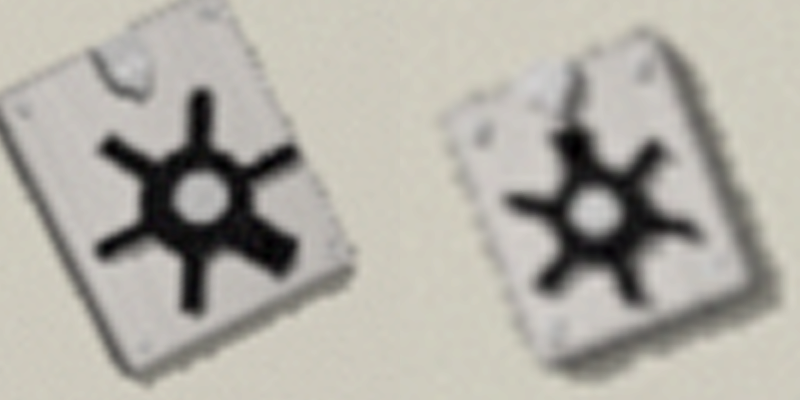

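The fresh picture shows the lobes near 0° mod 60°. The pointer line is at about 27°, so the wheel sits near -150°, roughly half-way between clicks. I'll close the fingers and come over the +y side, between the lobes at 58° and 118°.

play_rows(plan=[{"dz":-0.03},{"dx":0.0295,"dy":-0.021},{"dx":0.0295,"dy":-0.021},{"dx":0.0295,"dy":-0.021},{"dx":0.0295,"dy":-0.021},{"dx":0.0295,"dy":-0.021},{"dx":0.0295,"dy":-0.021},{"dx":0.0295,"dy":-0.021},{"dx":0.0295,"dy":-0.021},{"dx":0.0295,"dy":-0.021},{"dx":0.0295,"dy":-0.021},{"dx":0.0295,"dy":-0.021},{"dx":0.0295,"dy":-0.021},{"dx":0.0295,"dy":-0.021},{"dx":0.0295,"dy":-0.021},{"dx":0.0295,"dy":-0.021},{"dx":0.0295,"dy":-0.021},{},{}], fingers=0)

```text
$.plan[0]: bad value
```

play_rows(plan=[{"dx":0,"dy":0,"dz":-0.03,"yaw":0},{"dx":0.0295,"dy":-0.021,"dz":0,"yaw":0},{"dx":0.0295,"dy":-0.021,"dz":0,"yaw":0},{"dx":0.0295,"dy":-0.021,"dz":0,"yaw":0},{"dx":0.0295,"dy":-0.021,"dz":0,"yaw":0},{"dx":0.0295,"dy":-0.021,"dz":0,"yaw":0},{"dx":0.0295,"dy":-0.021,"dz":0,"yaw":0},{"dx":0.0295,"dy":-0.021,"dz":0,"yaw":0},{"dx":0.0295,"dy":-0.021,"dz":0,"yaw":0},{"dx":0.0295,"dy":-0.021,"dz":0,"yaw":0},{"dx":0.0295,"dy":-0.021,"dz":0,"yaw":0},{"dx":0.0295,"dy":-0.021,"dz":0,"yaw":0},{"dx":0.0295,"dy":-0.021,"dz":0,"yaw":0},{"dx":0.0295,"dy":-0.021,"dz":0,"yaw":0},{"dx":0.0295,"dy":-0.021,"dz":0,"yaw":0},{"dx":0.0295,"dy":-0.021,"dz":0,"yaw":0},{"dx":0.0295,"dy":-0.021,"dz":0,"yaw":0},{"dx":0,"dy":0,"dz":0,"yaw":0},{"dx":0,"dy":0,"dz":0,"yaw":0}], fingers=0)

```text
time: 2.62
tcp_pos: [0.5331, -0.192, 0.2218]
tool_rot: [0.993, 0.121, -0.0, 0.0]
ft_force: [-0.4, -0.8, -0.1]
width: -0.001
grasp_force: 0.0
```

```bash
cat > look.py <<'E'
from m import *
import sys
n=sys.argv[1]
t,_=camera('top'); s,_=camera('scene')
T=t[120:240,270:400]; S=s[160:280,140:270]
S=s[130:250,130:260]
o=np.hstack([cv2.resize(cv2.convertScaleAbs(q,alpha=1.6),(400,369),interpolation=2) for q in(T,S)])
cv2.imwrite(f'pics/{n}.png',o); print(observe()['time'],lobes(t,(.530,-.243)))
E
python3 look.py a
```

```text
2.725 [(np.float64(117.5), 12), (np.float64(175.5), 16), (np.float64(-124.0), 33), (np.float64(-2.5), 138)]
```

View pics/a.png

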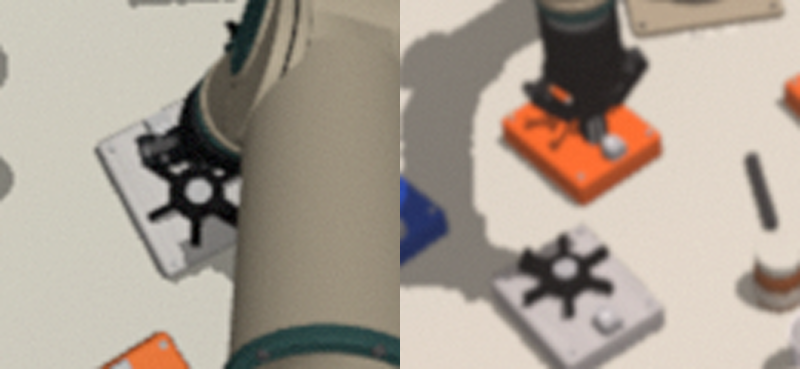

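The left half shows the closed fingers over the upper-left lobe gap. In the right half (scene) the broad lobe is at (530,258) and the pointer at (607,318), which falls between two lobes. Next I lower into the gap.

play_rows(plan=[{"dx":0,"dy":0,"dz":0.04,"yaw":0},{"dx":0,"dy":0,"dz":0.04,"yaw":0},{"dx":0,"dy":0,"dz":0.03,"yaw":0},{"dx":0,"dy":0,"dz":0.02,"yaw":0},{"dx":0,"dy":0,"dz":0.02,"yaw":0},{"dx":0,"dy":0,"dz":0.01,"yaw":0},{"dx":0,"dy":0,"dz":0.008,"yaw":0},{"dx":0,"dy":0,"dz":0,"yaw":0}])

```text
time: 3.72
tcp_pos: [0.5335, -0.1916, 0.0538]
tool_rot: [0.993, 0.121, -0.0, -0.0]
ft_force: [0.2, -0.0, 1.0]
width: 0.002
grasp_force: 0.0
```

```bash
python3 look.py b
```

```text
3.825 [(np.float64(74.0), 29), (np.float64(116.0), 11), (np.float64(175.0), 15), (np.float64(-159.5), 18), (np.float64(-115.0), 23)]
```

View pics/b.png

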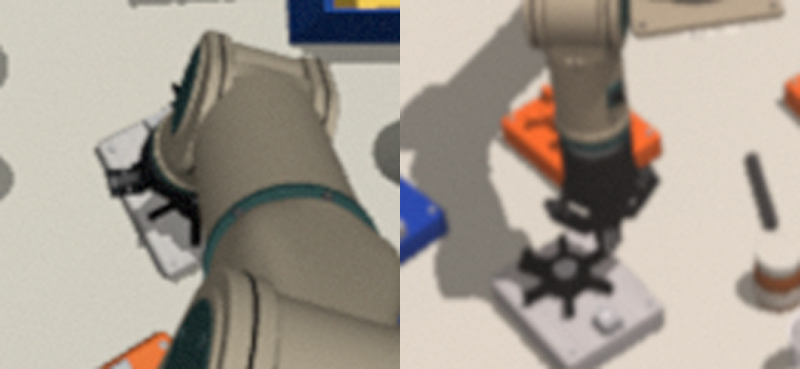

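It is in the gap with no contact. Now I push gently along -x of the tool.

play_rows(plan=[{"dx":-0.002,"dy":0,"dz":0.002,"yaw":0},{"dx":-0.002,"dy":0,"dz":0,"yaw":0},{"dx":-0.002,"dy":0,"dz":0,"yaw":0},{"dx":-0.002,"dy":0,"dz":0,"yaw":0},{"dx":-0.002,"dy":0,"dz":0,"yaw":0}])

```text
time: 4.45
tcp_pos: [0.5239, -0.1938, 0.052]
tool_rot: [0.993, 0.121, 0.0, 0.0]
ft_force: [-0.4, -0.1, 0.4]
width: -0.002
grasp_force: 0.0
```

play_rows(plan=[{"dx":-0.0015,"dy":0,"dz":0,"yaw":0},{"dx":-0.0015,"dy":0,"dz":0,"yaw":0}])

```text
time: 4.7
tcp_pos: [0.521, -0.1945, 0.0519]
tool_rot: [0.993, 0.121, 0.0, -0.0]
ft_force: [0.6, -0.0, -0.2]
width: 0.001
grasp_force: 0.0
```

```bash
python3 look.py c
```

```text
4.8 [(np.float64(85.5), 38), (np.float64(115.5), 12), (np.float64(174.5), 14)]
```

View pics/c.png

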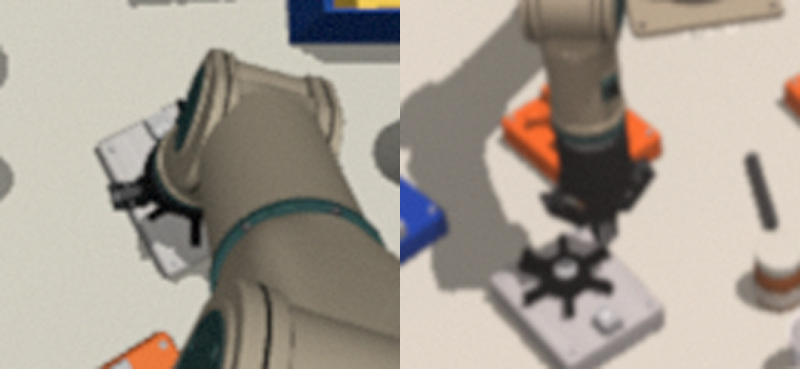

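The left half shows the wheel unmoved, with its lobes still at 115.5° and 174.5°, and there is no contact yet. From here I'll track the lobes by number.

play_rows(plan=[{"dx":-0.0015,"dy":0,"dz":0,"yaw":0},{"dx":-0.0015,"dy":0,"dz":0,"yaw":0}])

```text
time: 5.05
tcp_pos: [0.5181, -0.1952, 0.0519]
tool_rot: [0.993, 0.121, -0.0, -0.0]
ft_force: [0.0, -0.7, -1.1]
width: -0.002
grasp_force: 0.0
```

```bash
python3 look.py d
```

```text
5.15 [(np.float64(24.0), 7), (np.float64(95.0), 53), (np.float64(175.0), 13)]
```

play_rows(plan=[{"dx":-0.0015,"dy":0,"dz":0,"yaw":0},{"dx":-0.0015,"dy":0,"dz":0,"yaw":0}])

```text
time: 5.4
tcp_pos: [0.5152, -0.1959, 0.0519]
tool_rot: [0.993, 0.121, 0.0, 0.0]
ft_force: [-0.5, 0.9, 0.4]
width: 0.001
grasp_force: 0.0
```

```bash
python3 look.py e
```

```text
5.5 [(np.float64(22.0), 11), (np.float64(95.5), 54), (np.float64(175.0), 13)]
```

play_rows(plan=[{"dx":-0.0015,"dy":0,"dz":0,"yaw":0},{"dx":-0.0015,"dy":0,"dz":0,"yaw":0}])

```text
time: 5.75
tcp_pos: [0.5122, -0.1966, 0.0519]
tool_rot: [0.993, 0.121, 0.0, 0.0]
ft_force: [-0.2, 0.3, 0.7]
width: 0.003
grasp_force: 0.0
```

```bash
python3 look.py f
```

```text
5.85 [(np.float64(19.5), 16), (np.float64(97.0), 57), (np.float64(175.0), 13)]
```

play_rows(plan=[{"dx":-0.0015,"dy":0,"dz":0,"yaw":0},{"dx":-0.0015,"dy":0,"dz":0,"yaw":0}])

```text
time: 6.1
tcp_pos: [0.5094, -0.1974, 0.0519]
tool_rot: [0.993, 0.121, 0.0, 0.0]
ft_force: [0.2, 0.3, -0.4]
width: 0.003
grasp_force: 0.0
```

```bash
python3 look.py g
```

```text
6.2 [(np.float64(15.5), 16), (np.float64(100.5), 68), (np.float64(174.5), 14)]
```

View pics/g.png

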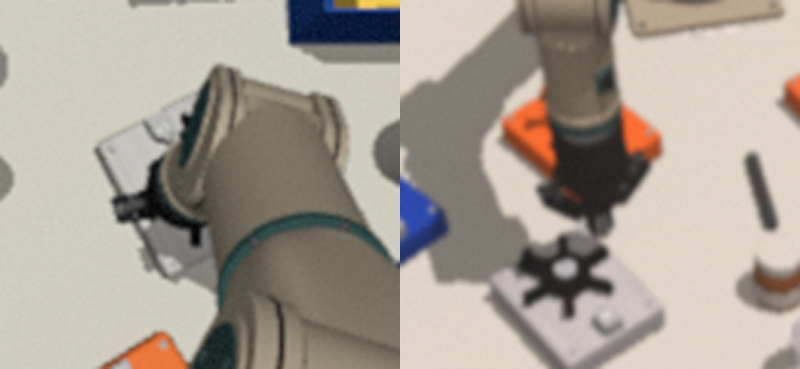

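```bash
python3 - <<'E'
from m import *
def pr(n,p):
    I=camera_info(n);c=I['camera_from_world']@np.r_[p,1]
    u,v=I['cx']+I['fx']*c[0]/-c[2],I['cy']-I['fy']*c[1]/-c[2]
    if n=='scene': return ((u-130)*400/130+400,(v-130)*369/120)
    return ((u-270)*400/130,(v-120)*369/120)
A=np.array([.530,-.244])
for n in('top','scene'):
    print(n,'tcp',pr(n,[.5094,-.1974,.052]),'axis',pr(n,[*A,.061]))
    for a in (-2,58,118,178,-122,-62): print(a,np.round(pr(n,[A[0]+.056*np.cos(np.radians(a)),A[1]+.056*np.sin(np.radians(a)),.061])))
    print('ptr',pr(n,[A[0]+.06*np.cos(np.radians(27)),A[1]+.06*np.sin(np.radians(27)),.058]))
b,d=camera('scene');C=cloud('scene',d)
m=(np.abs(C[...,0]-.53)<.12)&(np.abs(C[...,1]+.244)<.12)&(C[...,2]>.054)&(C[...,2]<.13)
P=C[m]
print(len(P))
for lo,hi in((.056,.068),(.068,.08),(.08,.1),(.1,.13)):
    Q=P[(P[:,2]>lo)&(P[:,2]<hi)];print(lo,len(Q),Q.min(0) if len(Q) else'',Q.max(0) if len(Q) else '')
# depth column under tip
for v in range(196,222,2): print(v,np.round(C[v,193:202:3],3).tolist())
E
```

```text
top tcp (np.float64(151.39137441853424), np.float64(212.49003466447195)) axis (np.float64(197.7983095392294), np.float64(191.29259404618318))
-2 [198. 138.]
58 [151. 163.]
118 [150. 217.]
178 [198. 246.]
-122 [245. 220.]
-62 [245. 166.]
ptr (np.float64(169.32901460802003), np.float64(140.54710500125597))
scene tcp (np.float64(602.9518497472142), np.float64(253.9050856738671)) axis (np.float64(563.0263615903075), np.float64(269.7394105468779))
-2 [568. 309.]
58 [610. 283.]
118 [604. 245.]
178 [559. 232.]
-122 [517. 257.]
-62 [521. 296.]
ptr (np.float64(594.4714341483584), np.float64(304.42363315458766))
437
0.056 321 [ 0.47385993 -0.29234059  0.05601071] [ 0.61509213 -0.1932118   0.06794716]
0.068 27 [ 0.49629489 -0.28498965  0.06817669] [ 0.55585461 -0.21712304  0.0796844 ]
0.08 6 [ 0.50281011 -0.28279793  0.08030328] [ 0.52071216 -0.18625249  0.09817459]
0.1 48 [ 0.50603519 -0.21234379  0.10055348] [ 0.52419536 -0.184819    0.12955278]
196 [[0.524, -0.2, 0.155], [0.521, -0.191, 0.149], [0.515, -0.18, 0.139]]
198 [[0.525, -0.201, 0.146], [0.522, -0.191, 0.14], [0.397, -0.175, -0.001]]
200 [[0.524, -0.202, 0.135], [0.522, -0.192, 0.131], [0.414, -0.176, 0.007]]
202 [[0.513, -0.203, 0.112], [0.517, -0.193, 0.115], [0.42, -0.178, 0.003]]
204 [[0.518, -0.204, 0.108], [0.516, -0.194, 0.104], [0.425, -0.179, -0.002]]
206 [[0.436, -0.202, 0.005], [0.518, -0.195, 0.096], [0.433, -0.18, -0.004]]
208 [[0.481, -0.204, 0.046], [0.444, -0.192, 0.001], [0.443, -0.182, -0.003]]
210 [[0.485, -0.205, 0.04], [0.508, -0.196, 0.063], [0.455, -0.183, -0.0]]
212 [[0.516, -0.207, 0.065], [0.507, -0.197, 0.053], [0.461, -0.184, -0.004]]
214 [[0.519, -0.208, 0.059], [0.505, -0.198, 0.039], [0.5, -0.187, 0.031]]
216 [[0.507, -0.209, 0.034], [0.518, -0.199, 0.045], [0.518, -0.189, 0.041]]
218 [[0.52, -0.21, 0.039], [0.527, -0.2, 0.045], [0.525, -0.19, 0.039]]
220 [[0.548, -0.212, 0.061], [0.541, -0.202, 0.05], [0.531, -0.191, 0.035]]
```

The fingertip in the scene picture ends at (600,230), about 25 px above where the reported TCP projects, (603,254). Depth puts the real tip near z = 0.09, so it passed over the wheel without touching it. I'll check the tool data and the tip height.

```bash
python3 - <<'E'
from m import *
import station
h=station.hold_point_z; print('hold',h() if callable(h) else h)
s=observe();print(s['q'],s['tcp_pos'],s['width'])
for n in('scene','top'):
    b,d=camera(n);C=cloud(n,d)
    R=np.hypot(C[...,0]-s['tcp_pos'][0],C[...,1]-s['tcp_pos'][1])
    m=(R<.035)&(C[...,2]>.068)&(C[...,2]<.135)
    P=C[m];o=np.argsort(P[:,2]);print(n,len(P));print(np.round(P[o][:60:3],3).tolist())
E
```

```text
hold 0.0187
[ 0.33419224  0.68060592 -0.02414903  1.92898624  0.0299538   0.53236603
 -1.0385842 ] [ 0.50932502 -0.19738829  0.05192995] 9.627744046434927e-05
scene 63
[[0.523, -0.229, 0.069], [0.51, -0.187, 0.095], [0.516, -0.204, 0.101], [0.524, -0.202, 0.104], [0.515, -0.187, 0.105], [0.52, -0.191, 0.107], [0.516, -0.21, 0.107], [0.521, -0.194, 0.109], [0.519, -0.19, 0.111], [0.52, -0.197, 0.114], [0.52, -0.2, 0.115], [0.516, -0.209, 0.118], [0.519, -0.2, 0.118], [0.521, -0.196, 0.12], [0.52, -0.193, 0.123], [0.513, -0.195, 0.126], [0.521, -0.202, 0.127], [0.519, -0.195, 0.128], [0.506, -0.197, 0.129], [0.518, -0.192, 0.131]]
top 1
[[0.501, -0.194, 0.098]]
```

play_rows(plan=[{"dx":0.0125,"dy":0,"dz":0,"yaw":0},{"dx":0.0125,"dy":0,"dz":0,"yaw":0},{"dx":0,"dy":0,"dz":0.01,"yaw":0},{"dx":0,"dy":0,"dz":0.01,"yaw":0},{"dx":0,"dy":0,"dz":0.005,"yaw":0},{"dx":0,"dy":0,"dz":0.0,"yaw":0}])

```text
time: 7.1
tcp_pos: [0.5328, -0.1914, 0.0262]
tool_rot: [0.993, 0.121, -0.001, -0.0]
ft_force: [-0.3, 0.7, 0.2]
width: 0.006
grasp_force: 0.0
```

```bash
cat > tip.py <<'E'
from m import *
s=observe();p=s['tcp_pos'];b,d=camera('scene');C=cloud('scene',d)
I=camera_info('scene');M=I['camera_from_world']
# dark pixels along the projected tool axis, offset to front face
for dz in np.arange(0,.08,.004):
    c=M@np.r_[p[0]+.002,p[1],p[2]+dz,1];u=I['cx']+I['fx']*c[0]/-c[2];v=I['cy']-I['fy']*c[1]/-c[2]
    print(round(p[2]+dz,3),round(u),round(v),b[round(v),round(u)].max(),np.round(C[round(v),round(u)],3))
E
python3 tip.py
```

```text
0.026 199 223 86 [ 0.551 -0.194  0.044]
0.03 199 222 95 [ 0.545 -0.193  0.042]
0.034 199 221 98 [ 0.541 -0.192  0.042]
0.038 199 220 93 [ 0.536 -0.192  0.041]
0.042 199 220 93 [ 0.536 -0.192  0.041]
0.046 199 219 89 [ 0.527 -0.191  0.037]
0.05 199 218 80 [ 0.519 -0.19   0.031]
0.054 199 217 66 [ 0.527 -0.19   0.047]
0.058 199 217 66 [ 0.527 -0.19   0.047]
0.062 199 216 56 [ 0.543 -0.19   0.071]
0.066 198 215 56 [ 0.549 -0.193  0.084]
0.07 198 214 55 [ 0.546 -0.193  0.086]
0.074 198 214 55 [ 0.546 -0.193  0.086]
0.078 198 213 57 [ 0.544 -0.192  0.089]
0.082 198 212 57 [ 0.541 -0.192  0.09 ]
0.086 198 211 53 [ 0.544 -0.191  0.099]
0.09 198 211 53 [ 0.544 -0.191  0.099]
0.094 198 210 44 [ 0.539 -0.191  0.098]
0.098 198 209 33 [ 0.54  -0.19   0.104]
0.102 198 208 27 [ 0.536 -0.19   0.105]
```

A reported TCP of z = 0.026 lies below the case top with no contact force, so the real tip is about 43 mm higher than reported. I lower 16 mm more.

play_rows(plan=[{"dx":0,"dy":0,"dz":0.006,"yaw":0},{"dx":0,"dy":0,"dz":0.005,"yaw":0},{"dx":0,"dy":0,"dz":0.005,"yaw":0},{"dx":0,"dy":0,"dz":0,"yaw":0}])

```text
time: 7.65
tcp_pos: [0.5333, -0.1912, 0.0104]
tool_rot: [0.993, 0.121, -0.0, -0.0]
ft_force: [-0.6, 0.1, 0.2]
width: 0.001
grasp_force: 0.0
```

```bash
python3 tip.py; python3 look.py i
```

```text
0.01 200 226 127 [ 0.564 -0.192  0.044]
0.014 200 225 124 [ 0.561 -0.192  0.045]
0.018 200 224 119 [ 0.552 -0.191  0.039]
0.022 200 223 116 [ 0.551 -0.19   0.044]
0.026 199 223 85 [ 0.541 -0.193  0.032]
0.03 199 222 83 [ 0.544 -0.193  0.041]
0.034 199 221 80 [ 0.542 -0.192  0.044]
0.038 199 220 69 [ 0.535 -0.192  0.04 ]
0.042 199 220 69 [ 0.535 -0.192  0.04 ]
0.046 199 219 60 [ 0.547 -0.192  0.06 ]
0.05 199 218 55 [ 0.541 -0.191  0.058]
0.054 199 217 52 [ 0.544 -0.191  0.067]
0.058 199 217 52 [ 0.544 -0.191  0.067]
0.062 199 216 51 [ 0.543 -0.19   0.071]
0.066 198 215 53 [ 0.543 -0.193  0.077]
0.07 198 214 47 [ 0.541 -0.193  0.08 ]
0.074 198 214 47 [ 0.541 -0.193  0.08 ]
0.078 198 213 37 [ 0.54  -0.192  0.084]
0.082 198 212 28 [ 0.543 -0.192  0.092]
0.086 198 211 27 [ 0.543 -0.191  0.098]
7.8 [(np.float64(100.0), 43), (np.float64(-177.5), 30), (np.float64(-65.5), 8)]
```

View pics/i.png

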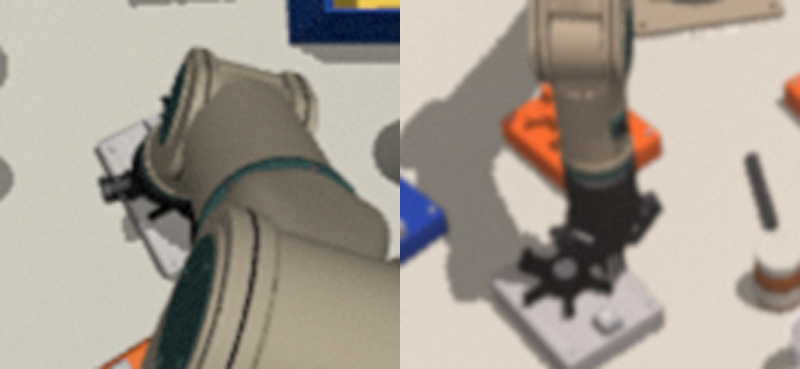

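The left half shows the arm over the case. In the right half the fingertip is now in the gap at about (612,262), low over the case. I'll read the wheel angle from the scene camera from here on, then push.

```bash
sed -i "s/def rectify(b,d,c,r=.11,z=.061,N=600):/def rectify(b,d,c,r=.11,z=.061,N=600,cam='top'):/; s/camera_info('top')/camera_info(cam)/; s/def lobes(b,c,r=44,c_r=.11):/def lobes(b,c,cam='top'):/; s/rectify(b,None,c)/rectify(b,None,c,cam=cam)/" m.py
cat > ang.py <<'E'
from m import *
b,_=camera('scene'); L=lobes(b,(.530,-.243),'scene'); s=observe()
print(round(s['time'],2),[(float(a),n) for a,n in L])
E
python3 ang.py; python3 - <<'E'
from m import *
print(lobes(np.load('sceneb.npy'),(.530,-.243),'scene'))
E
```

```text
7.85 [(114.0, 151), (-116.5, 50), (-55.5, 24), (-3.0, 15)]
[(np.float64(49.5), 26), (np.float64(110.5), 24), (np.float64(177.5), 12), (np.float64(-115.5), 42), (np.float64(-54.0), 25), (np.float64(-3.5), 18)]
```

play_rows(plan=[{"dx":-0.001,"dy":0,"dz":0.003,"yaw":0},{"dx":-0.003,"dy":0,"dz":0,"yaw":0},{"dx":-0.003,"dy":0,"dz":0,"yaw":0}])

```text
time: 8.22
tcp_pos: [0.5265, -0.1931, 0.0079]
tool_rot: [0.993, 0.121, -0.0, -0.0]
ft_force: [0.3, 0.8, -0.2]
width: -0.003
grasp_force: 0.0
```

```bash
python3 ang.py
```

```text
8.28 [(115.0, 153), (-117.5, 48), (-55.0, 23), (-3.0, 15)]
```

play_rows(plan=[{"dx":-0.002,"dy":0,"dz":0,"yaw":0},{"dx":-0.002,"dy":0,"dz":0,"yaw":0}])

```text
time: 8.52
tcp_pos: [0.523, -0.194, 0.008]
tool_rot: [0.993, 0.121, 0.0, 0.0]
ft_force: [-0.1, 0.9, -0.7]
width: 0.001
grasp_force: 0.0
```

```bash
python3 ang.py
```

```text
8.57 [(52.0, 27), (133.0, 117), (-118.5, 46), (-55.0, 23), (-3.0, 15)]
```

play_rows(plan=[{"dx":-0.002,"dy":0,"dz":0,"yaw":0},{"dx":0,"dy":0,"dz":0,"yaw":0}])

```text
time: 8.82
tcp_pos: [0.5209, -0.1945, 0.0079]
tool_rot: [0.993, 0.121, -0.0, 0.0]
ft_force: [0.0, 1.4, -0.3]
width: -0.002
grasp_force: 0.0
```

```bash
python3 ang.py
```

```text
8.88 [(118.5, 148), (-112.5, 48), (-49.0, 21), (3.0, 15)]
```

play_rows(plan=[{"dx":-0.002,"dy":0,"dz":0,"yaw":0},{"dx":0,"dy":0,"dz":0,"yaw":0}])

```text
time: 9.12
tcp_pos: [0.5181, -0.1946, 0.0078]
tool_rot: [0.993, 0.121, -0.001, -0.0]
ft_force: [-1.1, 1.4, 0.0]
width: -0.0
grasp_force: 0.8
```

```bash
python3 ang.py
```

```text
9.18 [(17.5, 18), (125.5, 128), (-154.0, 21), (-97.0, 53), (-33.0, 17)]
```

play_rows(plan=[{"dx":-0.002,"dy":0,"dz":0,"yaw":0},{"dx":0,"dy":0,"dz":0,"yaw":0}])

```text
time: 9.43
tcp_pos: [0.5166, -0.1952, 0.0078]
tool_rot: [0.993, 0.121, -0.0, -0.0]
ft_force: [-2.1, 1.0, 0.2]
width: -0.001
grasp_force: 0.8
```

```bash
python3 ang.py
```

```text
9.47 [(18.5, 18), (126.5, 126), (-152.5, 20), (-95.0, 55), (-32.0, 17)]
```

The wheel jumped: the broad lobe went from about -118° to -95°, and the other lobes now line up with the pointer direction. The trailing lobe rests on the finger, so I lift clear and let the wheel settle.

play_rows(plan=[{"dx":0,"dy":0,"dz":-0.01,"yaw":0},{"dx":0,"dy":0,"dz":-0.02,"yaw":0},{"dx":0,"dy":0,"dz":-0.03,"yaw":0},{"dx":0,"dy":0,"dz":0,"yaw":0},{"dx":0,"dy":0,"dz":0,"yaw":0},{"dx":0,"dy":0,"dz":0,"yaw":0},{"dx":0,"dy":0,"dz":0,"yaw":0}])

```text
time: 10.35
tcp_pos: [0.5168, -0.1953, 0.0673]
tool_rot: [0.993, 0.121, -0.001, -0.0]
ft_force: [0.3, -0.6, -0.6]
width: 0.0
grasp_force: 0.0
```

```bash
python3 ang.py; python3 - <<'E'
from m import *
b,_=camera('top');print(lobes(b,(.530,-.243)));print(observe()['tcp_pos'])
E
```

```text
10.4 [(22.0, 17), (77.5, 24), (142.0, 23), (-148.0, 21), (-93.0, 57), (-28.5, 16)]
[(np.float64(17.0), 7), (np.float64(82.5), 48), (np.float64(145.0), 13)]
[ 0.51690373 -0.19534138  0.06741376]
```

At rest the broad lobe is at -93°, which is two clicks short of the pointer at 27°. For click two I go behind the lobe at 87°.

play_rows(plan=[{"dx":0.0225,"dy":0,"dz":0,"yaw":0},{"dx":0.0225,"dy":0,"dz":0,"yaw":0},{"dx":0,"dy":0,"dz":0,"yaw":0},{"dx":0,"dy":0,"dz":0.025,"yaw":0},{"dx":0,"dy":0,"dz":0.02,"yaw":0},{"dx":0,"dy":0,"dz":0.01,"yaw":0},{"dx":0,"dy":0,"dz":0.0045,"yaw":0},{"dx":0,"dy":0,"dz":0,"yaw":0}])

```text
time: 11.45
tcp_pos: [0.5608, -0.1848, 0.0086]
tool_rot: [0.993, 0.121, 0.0, 0.0]
ft_force: [0.1, -1.2, -0.7]
width: -0.001
grasp_force: 0.0
```

```bash
python3 ang.py
```

```text
11.5 [(24.0, 19), (107.5, 98), (-149.5, 14), (-90.0, 53), (-28.0, 21)]
```

play_rows(plan=[{"dx":-0.003,"dy":0,"dz":0,"yaw":0},{"dx":-0.003,"dy":0,"dz":0,"yaw":0},{"dx":-0.003,"dy":0,"dz":0,"yaw":0},{"dx":-0.003,"dy":0,"dz":0,"yaw":0},{"dx":-0.003,"dy":0,"dz":0,"yaw":0},{"dx":-0.003,"dy":0,"dz":0,"yaw":0},{"dx":-0.003,"dy":0,"dz":0,"yaw":0},{"dx":-0.003,"dy":0,"dz":0,"yaw":0},{"dx":-0.003,"dy":0,"dz":0,"yaw":0}])

```text
time: 12.62
tcp_pos: [0.5343, -0.1913, 0.0084]
tool_rot: [0.993, 0.121, -0.0, 0.0]
ft_force: [0.2, 1.5, -0.1]
width: 0.002
grasp_force: 0.5
```

```bash
python3 ang.py
```

```text
12.68 [(36.5, 20), (129.0, 123), (-133.0, 27), (-78.0, 55), (-15.0, 13)]
```

play_rows(plan=[{"dx":-0.002,"dy":0,"dz":0,"yaw":0},{"dx":-0.002,"dy":0,"dz":0,"yaw":0},{"dx":-0.002,"dy":0,"dz":0,"yaw":0},{"dx":-0.002,"dy":0,"dz":0,"yaw":0},{"dx":-0.002,"dy":0,"dz":0,"yaw":0}])

```text
time: 13.3
tcp_pos: [0.5246, -0.1937, 0.0084]
tool_rot: [0.993, 0.121, -0.0, 0.0]
ft_force: [0.8, -0.0, -1.0]
width: 0.002
grasp_force: 0.2
```

```bash
python3 ang.py
```

```text
13.35 [(49.0, 23), (133.0, 115), (-118.5, 32), (-61.5, 44), (-5.0, 13)]
```

play_rows(plan=[{"dx":-0.002,"dy":0,"dz":0,"yaw":0},{"dx":0,"dy":0,"dz":0,"yaw":0}])

```text
time: 13.6
tcp_pos: [0.5226, -0.1943, 0.0084]
tool_rot: [0.993, 0.121, -0.0, 0.0]
ft_force: [-0.4, 0.7, -0.5]
width: 0.002
grasp_force: 0.0
```

```bash
python3 ang.py
```

```text
13.65 [(53.5, 26), (134.0, 113), (-115.0, 31), (-56.5, 40), (-2.5, 14)]
```

play_rows(plan=[{"dx":-0.002,"dy":0,"dz":0,"yaw":0},{"dx":0,"dy":0,"dz":0,"yaw":0}])

```text
time: 13.9
tcp_pos: [0.5208, -0.1945, 0.0084]
tool_rot: [0.993, 0.121, -0.0, -0.0]
ft_force: [-0.9, 0.9, 0.2]
width: 0.001
grasp_force: 0.0
```

```bash
python3 ang.py
```

```text
13.95 [(60.5, 30), (135.5, 112), (-110.5, 30), (-49.5, 38), (2.5, 14)]
```

play_rows(plan=[{"dx":-0.002,"dy":0,"dz":0,"yaw":0},{"dx":0,"dy":0,"dz":0,"yaw":0}])

```text
time: 14.2
tcp_pos: [0.5181, -0.1946, 0.0083]
tool_rot: [0.993, 0.121, -0.001, -0.0]
ft_force: [-1.6, 1.3, 1.5]
width: -0.0
grasp_force: 0.8
```

```bash
python3 ang.py
```

```text
14.25 [(17.0, 17), (125.5, 128), (-154.0, 21), (-94.5, 34), (-33.5, 32)]
```

It jumped again, with the broad lobe now near -33°. I lift and let it rest.

play_rows(plan=[{"dx":0,"dy":0,"dz":-0.01,"yaw":0},{"dx":0,"dy":0,"dz":-0.02,"yaw":0},{"dx":0,"dy":0,"dz":-0.03,"yaw":0},{"dx":0,"dy":0,"dz":0,"yaw":0},{"dx":0,"dy":0,"dz":0,"yaw":0},{"dx":0,"dy":0,"dz":0,"yaw":0},{"dx":0,"dy":0,"dz":0,"yaw":0}])

```text
time: 15.12
tcp_pos: [0.5187, -0.1948, 0.0677]
tool_rot: [0.993, 0.121, -0.001, -0.0]
ft_force: [-0.2, 0.8, 0.3]
width: 0.0
grasp_force: 0.0
```

```bash
python3 ang.py
```

```text
15.18 [(22.0, 17), (78.0, 25), (142.0, 23), (-148.0, 21), (-89.5, 34), (-28.0, 31)]
```

One click remains, done the same way.

play_rows(plan=[{"dx":0.0215,"dy":0,"dz":0,"yaw":0},{"dx":0.0215,"dy":0,"dz":0,"yaw":0},{"dx":0,"dy":0,"dz":0,"yaw":0},{"dx":0,"dy":0,"dz":0.025,"yaw":0},{"dx":0,"dy":0,"dz":0.02,"yaw":0},{"dx":0,"dy":0,"dz":0.01,"yaw":0},{"dx":0,"dy":0,"dz":0.0045,"yaw":0},{"dx":0,"dy":0,"dz":0,"yaw":0}])

```text
time: 16.18
tcp_pos: [0.5608, -0.1847, 0.0091]
tool_rot: [0.993, 0.121, 0.0, 0.0]
ft_force: [-0.3, 0.4, 0.1]
width: -0.003
grasp_force: 0.0
```

play_rows(plan=[{"dx":-0.003,"dy":0,"dz":0,"yaw":0},{"dx":-0.003,"dy":0,"dz":0,"yaw":0},{"dx":-0.003,"dy":0,"dz":0,"yaw":0},{"dx":-0.003,"dy":0,"dz":0,"yaw":0},{"dx":-0.003,"dy":0,"dz":0,"yaw":0},{"dx":-0.003,"dy":0,"dz":0,"yaw":0},{"dx":-0.003,"dy":0,"dz":0,"yaw":0},{"dx":-0.003,"dy":0,"dz":0,"yaw":0},{"dx":-0.003,"dy":0,"dz":0,"yaw":0},{"dx":-0.003,"dy":0,"dz":0,"yaw":0},{"dx":-0.003,"dy":0,"dz":0,"yaw":0},{"dx":-0.002,"dy":0,"dz":0,"yaw":0}])

```text
time: 17.68
tcp_pos: [0.5264, -0.1932, 0.0089]
tool_rot: [0.993, 0.121, -0.0, 0.0]
ft_force: [0.7, -0.1, -0.1]
width: -0.002
grasp_force: 0.3
```

```bash
python3 ang.py
```

```text
17.73 [(47.5, 26), (132.5, 116), (-121.0, 31), (-59.5, 22), (-7.5, 26)]
```

play_rows(plan=[{"dx":-0.002,"dy":0,"dz":0,"yaw":0},{"dx":0,"dy":0,"dz":0,"yaw":0}])

```text
time: 17.98
tcp_pos: [0.5246, -0.1938, 0.0089]
tool_rot: [0.993, 0.121, -0.0, 0.0]
ft_force: [-0.2, -0.5, -0.3]
width: 0.0
grasp_force: 0.0
```

```bash
python3 ang.py
```

```text
18.02 [(50.0, 25), (133.0, 115), (-117.5, 34), (-57.5, 22), (-4.5, 26)]
```

play_rows(plan=[{"dx":-0.002,"dy":0,"dz":0,"yaw":0},{"dx":-0.002,"dy":0,"dz":0,"yaw":0},{"dx":0,"dy":0,"dz":0,"yaw":0}])

```text
time: 18.4
tcp_pos: [0.5207, -0.1946, 0.0089]
tool_rot: [0.993, 0.121, -0.0, -0.0]
ft_force: [-0.3, 0.5, -0.2]
width: 0.002
grasp_force: 0.0
```

```bash
python3 ang.py
```

```text
18.45 [(120.0, 145), (-109.5, 30), (-47.5, 22), (3.5, 28)]
```

play_rows(plan=[{"dx":-0.0015,"dy":0,"dz":0,"yaw":0},{"dx":0,"dy":0,"dz":0,"yaw":0}])

```text
time: 18.7
tcp_pos: [0.5187, -0.1945, 0.0088]
tool_rot: [0.993, 0.121, -0.001, -0.0]
ft_force: [-1.5, 0.7, 0.6]
width: 0.001
grasp_force: 0.8
```

```bash
python3 ang.py
```

```text
18.75 [(16.5, 30), (137.5, 156), (-95.0, 33), (-33.5, 18)]
```

It jumped, with the broad lobe now at the pointer. I lift clear and draw away.

play_rows(plan=[{"dx":0,"dy":0,"dz":-0.01,"yaw":0},{"dx":0,"dy":0,"dz":-0.02,"yaw":0},{"dx":0,"dy":0,"dz":-0.03,"yaw":0},{"dx":0,"dy":0,"dz":-0.03,"yaw":0},{"dx":0,"dy":0,"dz":-0.03,"yaw":0},{"dx":0,"dy":0,"dz":-0.04,"yaw":0},{"dx":0,"dy":0,"dz":-0.04,"yaw":0},{"dx":0,"dy":-0.03,"dz":0,"yaw":0},{"dx":0,"dy":-0.03,"dz":0,"yaw":0},{"dx":0,"dy":-0.03,"dz":0,"yaw":0},{"dx":0,"dy":-0.03,"dz":0,"yaw":0},{"dx":0,"dy":-0.03,"dz":0,"yaw":0},{"dx":0,"dy":-0.03,"dz":0,"yaw":0},{"dx":0,"dy":0,"dz":0,"yaw":0},{"dx":0,"dy":0,"dz":0,"yaw":0}])

```text
time: 20.62
tcp_pos: [0.477, -0.0208, 0.2096]
tool_rot: [0.993, 0.121, 0.001, 0.0]
ft_force: [0.1, 0.2, -0.1]
width: 0.002
grasp_force: 0.0
```

```bash
python3 ang.py; python3 - <<'E'
from m import *
b,_=camera('top');s,_=camera('scene');print(lobes(b,(.530,-.243)))
cv2.imwrite('pics/fin.png',cv2.convertScaleAbs(np.hstack([rectify(b,None,(.535,-.24),N=400),cv2.resize(s,(400,400))]),alpha=1.5))
E
```

```text
20.68 [(21.5, 34), (77.0, 27), (143.0, 15), (-149.5, 16), (-84.0, 27), (-28.0, 19)]
[(np.float64(29.5), 28), (np.float64(88.0), 15), (np.float64(146.0), 15), (np.float64(-154.5), 14), (np.float64(-94.5), 16), (np.float64(-32.5), 14)]
```

View pics/fin.png

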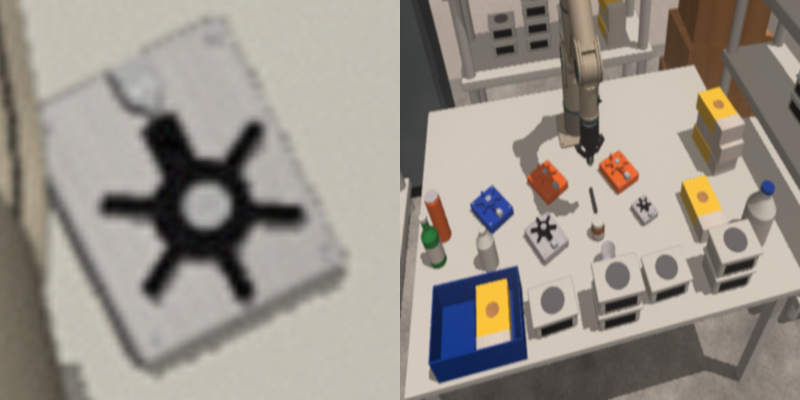

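The broad lobe at (160,130) points straight at the pointer at (140,90). Everything else stands as before and the arm is clear.

```bash
python3 -c "
from station import hand_in; print(hand_in())"
```

```text
the job is handed in; nothing more can be done
None
```

The larger counter's broad lobe now points straight at the steel pointer. I flicked it there one click at a time with the fingertip lifted clear after each, left everything else where it was, and handed the job in at about 21 s.

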